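# Load the heel blocks into the hand press and hold it closed

### The job

Holding the wooden pusher, sweep the three loose rubber heel blocks along the press's base plate into the pocket, right under its raised pressing pad - never touch the blocks with the gripper itself - then stand the pusher back upright on the bench, off the press. After that push the press's spring-loaded lever down by its wooden grip until the lever is level, so that the pad squeezes all three blocks, and finish while still holding it there: the lever springs up if let go. Leave the jar, the tin and the spool where they stand.

Things in the scene. Friction and masses are not known exactly. Their poses are not given: they have to be found in the camera images.
- press: Small hand lever press, fixed to the bench; its place and yaw vary. Origin on the bench surface under the middle of the pressing pad, z up; its open front looks along its own -x, roughly to the robot's left; its -y side faces the robot. Aluminium base plate 8 mm thick: x -215 to +100, y -75 to +75 mm. Its upper parts: see head
- pocket (a point): Middle of the pocket: a point on the base plate's top, 8 mm above the press's origin, same axes. Steel back stop with its face at x=+30 mm; side walls 20 mm high, inner faces at y=+-60 mm, from x=+34 to -48 mm, then flaring outward to x=-68 mm. Open to -x. The blocks belong here, under the pad, pushed towards the stop
- head (a point): Middle of the press head, above the pad, 135 mm above the bench at press x=+30, y=0; axes of the press. Grey head: press x -25 to +85, y +-22, z 102 to 168 mm; the column below it at x 50 to 90 mm. A round ram of 30 mm stands out of its top over the pad, up to z=217 mm
- pad: Flat pressing pad, 56 (x) by 108 mm (y); with lever up, its origin and axes are the press's. It stays level; raised, its underside is 44 mm above the base plate. It descends 50 mm per rad of lever, meets the 22 mm blocks at lever 0.44 rad, then gives on a spring (1.8 N/mm) so that the lever can go on to level
- lever (a joint): Lever angle in rad: 0 = fully raised (0.60 rad above level; a spring returns it there), 0.60 = level, 0.78 = lower stop. The axis runs along the press's x at press y=0, z=135 mm; the arm, behind the column, reaches 140 mm from the axis towards press -y. Keeping it level on the blocks takes about 10 N down at the grip
- grip: The lever's wooden grip: a stiffly turning sleeve, 20 mm diameter, 60 mm long; origin at its middle, its x along the press's x, centred at press x=+68 mm. Joined to the lever at its +x end only: pinch it from above across press y, or push it down. Raised: press y=-116, z=214 mm; level: y=-140, z=135 mm; it moves on an arc of radius 140 mm
- pusher: Light wooden pusher, about 0.1 kg, standing on the bench left of the press. Origin at its underside under the middle of its upright post; z up, +x towards the blade. Post 24x24 mm, 118 mm high (hold it by its upper part); foot bar 36 mm wide, 10 mm high, x -40 to +100 mm; blade across the front 100 mm wide, 20 mm high, pushing face at x=+110 mm
- block_0: Black rubber heel block, D-shaped, 26 mm wide and long, 22 mm high, lying flat on the press's base plate in front of the pocket. Origin at the middle of its underside
- block_1: Like block_0
- block_2: Like block_0
- jar: Bystander: glass jar of tacks with brass-coloured lid, 54 mm diameter, 74 mm high, loose; origin at underside centre
- tin: Bystander: squat tin with a black cap, 62 mm diameter, 52 mm high, loose; origin at underside centre
- spool: Bystander: wooden spool of light thread, 41 mm diameter, 69 mm high, loose; origin at underside centre

How it is judged:
By the outcome, as a careful person would: the job done as asked, in the order asked, and still so for the second after the job is handed in, while the arm keeps its last pose, push and grip.
It also fails if it takes over 58 s, if anything falls off the work surface, if the arm or the gripper's body presses on something with over 40 N, if the wrist force passes 120 N, or if a joint passes its speed limit or range.

### The arm

A 6-joint arm with a two-finger parallel gripper is mounted at the origin on the work surface; the furniture and walls round the work are solid. World frame = base frame: x ahead of the robot, y to its left, z up, the work surface at z = 0. Lengths are in m, angles in rad, forces in N, time in s.
With the tool pointing down it reaches from about 0.275 to 0.725 m from the base axis. Payload 5.6 kg.
Tool frame: the origin (TCP) lies midway between the tips of the shut fingers; the grasp point (between the pads) lies 19 mm behind it; z points along the fingers, y is the direction in which the jaws open and shut (so a half turn about z gives the same grasp; the last joint's range is limited). The gripper opens to 85 mm and grips with 20 to 120 N. Pads are 22 mm wide; open, the fingers measure 114 mm over their backs; the gripper's body (76 mm by 85 mm) begins 54 mm behind the grasp point. The pads swing forward as they close: fully open they stand 13 mm farther back than shut.
Start: joints at [0.285, 0.255, 0.108, 0, -1.424, -0.285], TCP at [0.55, 0, 0.231] pointing down, gripper open.
Joint ranges: [-2.95, 2.95], [-1.21, 1.97], [-1.09, 1.5], [-2.87, 1.71], [-2.94, -0.07], [-3.05, 3.05]. Speed limits (rad/s): [2.57, 2.57, 3.14, 3.14, 3.14, 3.14].

### API

Orientations are given as a rotation vector (axis times angle).
In Python, from plant import bot gives the robot as it stands. Calls block until the motion is done:
- bot.movep(position, orientation): joint-space move of the TCP to a pose.
- bot.movel(position, frame=None, vel=0.15, force_limit=None): straight line of the TCP; frame=None keeps the orientation; vel is the mean speed in m/s. With force_limit (N) it stops when the force on the tool has changed by that much, and returns True; else False.
- bot.goto_joints(angles): joint-space move.
- bot.grip(opening, squeeze=None): finger opening in m; squeeze is the grip in N (None keeps the last); returns when the fingers have stopped.
- bot.sleep(seconds).
- bot.inverse_kinematics(position, orientation): joint angles nearest the present ones, or None.
- bot.read_state(): the state.
- bot.read_camera(name): name is "scene" or "side" or "wrist"; returns (picture, depth): 384x512x3 uint8, red, green, blue; 384x512 float32, m along the optical axis (not along the pixel's ray), 0 where there is no reading.
- bot.camera_info(name): a dict with "camera_matrix" (3x3 intrinsics, pixels), "world_from_camera" (4x4, takes a point from camera to world coordinates); the wrist camera has in their place "mount" (4x4, takes a point from camera to tool coordinates, whose origin is the TCP and whose axes are the flange's). Camera axes: x right, y up, looking along -z (the intrinsics and any distortion apply to the point x, -y, -z); pixel columns grow to the right and rows downward; lengths in m; the calibration is good to about 2 mm. A picture is of the moment at which its call begins: read the wrist's pose just before it. camera_info takes no time and is no camera call.
A pose or a line that the arm cannot do raises bot.PlanningError and nothing moves.
- bot.sign_off(): hands the job in, once; it reports no verdict.
The state is a dict: "clock": time; "joint_positions": joint angles; "qvel": joint speeds; "joint_torque": joint torques, N m; "position": TCP position; "eef_rot": TCP orientation; "ft_force": force on the tool from outside, world axes, zero at the start; "moment": the same for the moment, N m; "gripper_width": finger opening in m.
Only numpy, scipy, OpenCV 4.12 (cv2) and the standard library are available. Lean on these libraries where they do the work, as an engineer would, in place of code of your own. Each camera call takes 0.05 s, during which the arm holds its last target.

## Working session

There is one attempt and no reset: what is moved stays moved. The work goes in short steps, each a Python script; the robot and the scene stay as the last script left them, time stands still between calls to the robot, and variables do not carry over. Pictures are saved under pics/ and viewed, and the job is handed in when it is done.

```bash
mkdir -p pics; ls; python3 - <<'E'
from plant import bot
import cv2,numpy as np
for n in ["scene","side","wrist"]:
    im,d=bot.read_camera(n); cv2.imwrite(f"pics/{n}0.png",im[:,:,::-1]); np.savez(f"{n}0.npz",im=im,d=d)
    print(n,{k:np.round(v,4).tolist() if not isinstance(v,str) else v for k,v in bot.camera_info(n).items()})
s=bot.read_state();print(s)
E
```

```text
pics
scene {'camera_matrix': [[460.4569, 0.0, 256.7485], [0.0, 460.4569, 191.8455], [0.0, 0.0, 1.0]], 'world_from_camera': [[0.814, 0.4029, -0.4184, -0.0264], [-0.5807, 0.5835, -0.5678, -0.6319], [0.0154, 0.7052, 0.7089, 0.9996], [0.0, 0.0, 0.0, 1.0]]}
side {'camera_matrix': [[470.0737, 0.0, 260.3238], [0.0, 470.0737, 188.7381], [0.0, 0.0, 1.0]], 'world_from_camera': [[0.7489, 0.5744, -0.3305, 0.0718], [-0.6627, 0.6543, -0.3644, -0.3918], [0.007, 0.4919, 0.8706, 1.2158], [0.0, 0.0, 0.0, 1.0]]}
wrist {'camera_matrix': [[320.9164, 0.0, 255.6731], [0.0, 320.9164, 197.9751], [0.0, 0.0, 1.0]], 'mount': [[0.0, 0.9613, 0.2756, 0.07], [1.0, 0.0, -0.0003, -0.0004], [-0.0003, 0.2756, -0.9613, -0.1434], [0.0, 0.0, 0.0, 1.0]]}
{'clock': 0.15, 'joint_positions': array([ 2.84580171e-01,  2.55618499e-01,  1.07285446e-01, -3.31409777e-04,
       -1.42392450e+00, -2.84573049e-01]), 'qvel': array([-0.00077182, -0.00109697,  0.00328346,  0.00285562, -0.00025426,
       -0.00054215]), 'joint_torque': array([-1.13390255e-03, -3.86942518e+01,  2.38082260e+01,  5.36670327e+00,
       -4.55894769e-03,  1.90294440e-05]), 'position': array([5.49616060e-01, 2.70065324e-05, 2.30596633e-01]), 'eef_rot': array([ 2.22059994e+00, -2.22069235e+00, -1.55319537e-03]), 'ft_force': array([ 0.33794596, -0.75208019,  0.01878792]), 'moment': array([-0.00169826, -0.04282267,  0.01773244]), 'gripper_width': 0.08541168944566602}
```

View pics/scene0.png

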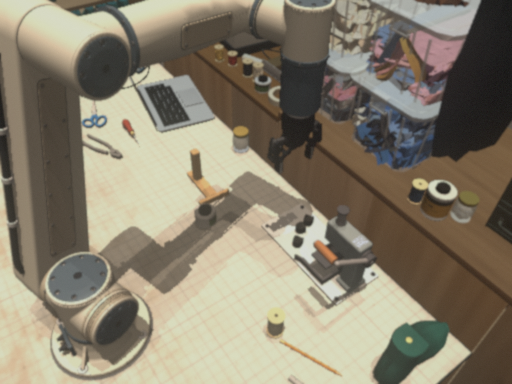

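View pics/side0.png

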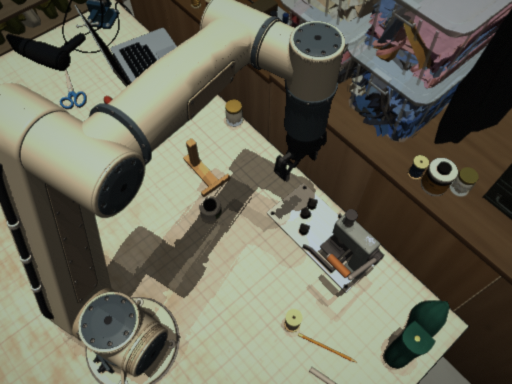

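View pics/wrist0.png

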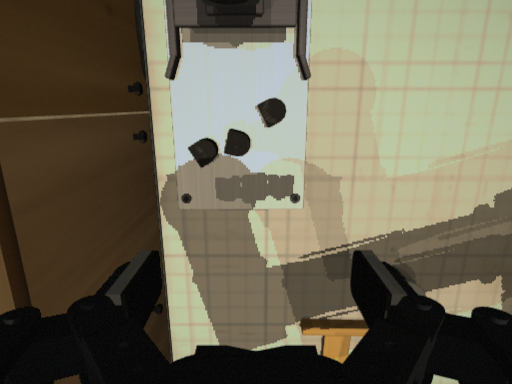

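```bash
cat > h.py <<'E'
import numpy as np,cv2
from scipy.spatial.transform import Rotation as R
from plant import bot
def T_cam(name,pos=None,rv=None):
    ci=bot.camera_info(name)
    if name!="wrist": return ci["camera_matrix"],np.array(ci["world_from_camera"])
    T=np.eye(4);T[:3,:3]=R.from_rotvec(rv).as_matrix();T[:3,3]=pos
    return ci["camera_matrix"],T@np.array(ci["mount"])
def ray(K,T,u,v):
    d=np.array([(u-K[0,2])/K[0,0],-(v-K[1,2])/K[1,1],-1.]);return T[:3,3],T[:3,:3]@d
def onz(K,T,u,v,z):
    o,d=ray(K,T,u,v);return o+d*(z-o[2])/d[2]
def cloud(K,T,d):
    v,u=np.mgrid[:d.shape[0],:d.shape[1]]
    p=np.stack([(u-K[0,2])/K[0,0]*d,-(v-K[1,2])/K[1,1]*d,-d],-1)
    return p@T[:3,:3].T+T[:3,3]
def proj(K,T,P):
    p=(np.asarray(P)-T[:3,3])@T[:3,:3]
    return np.stack([K[0,0]*p[...,0]/-p[...,2]+K[0,2],-K[1,1]*p[...,1]/-p[...,2]+K[1,2]],-1)
def snap(name,fn):
    s=bot.read_state(); im,d=bot.read_camera(name)
    K,T=T_cam(name,s["position"],s["eef_rot"])
    cv2.imwrite(f"pics/{fn}.png",im[:,:,::-1]); np.savez(fn+".npz",im=im,d=d,K=K,T=T)
    return im,d,K,T
def crop(fn,x0,y0,w,h,s,out=None):
    im=cv2.imread(f"pics/{fn}.png")[y0:y0+h,x0:x0+w]
    cv2.imwrite(f"pics/{out or fn+'c'}.png",cv2.resize(im,None,fx=s,fy=s,interpolation=cv2.INTER_CUBIC))
E
python3 - <<'E'
from h import *
s=bot.read_state()
for n in ["scene","side","wrist"]:
    z=np.load(n+"0.npz");K,T=T_cam(n,s["position"],s["eef_rot"])
    np.savez(n+"0.npz",im=z["im"],d=z["d"],K=K,T=T)
crop("scene0",175,120,200,150,4)
crop("side0",170,85,230,172,3.4)
crop("wrist0",130,0,200,220,2.7)
E
```

```text
(no output)
```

View pics/scene0c.png

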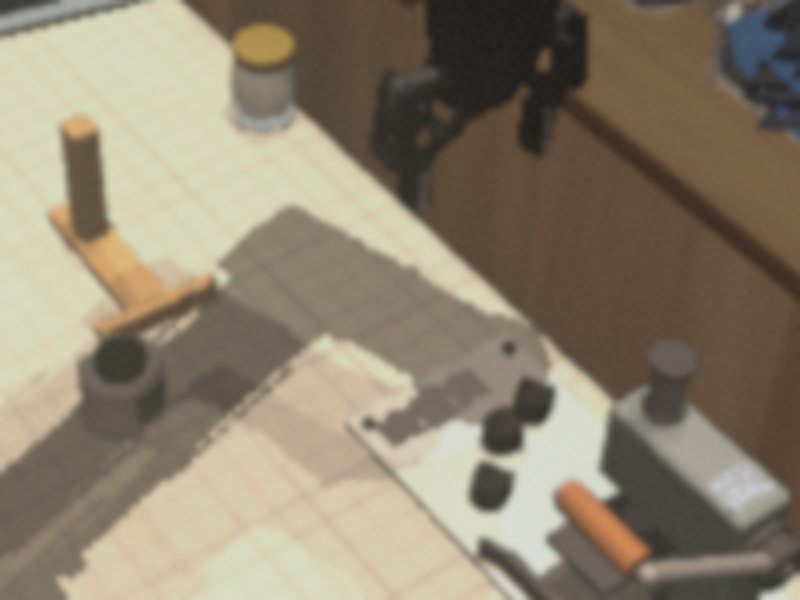

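View pics/side0c.png

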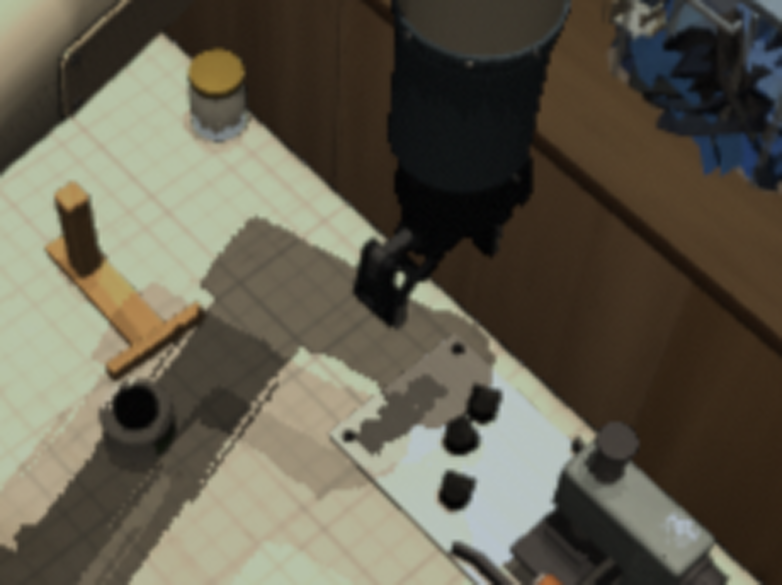

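View pics/wrist0c.png

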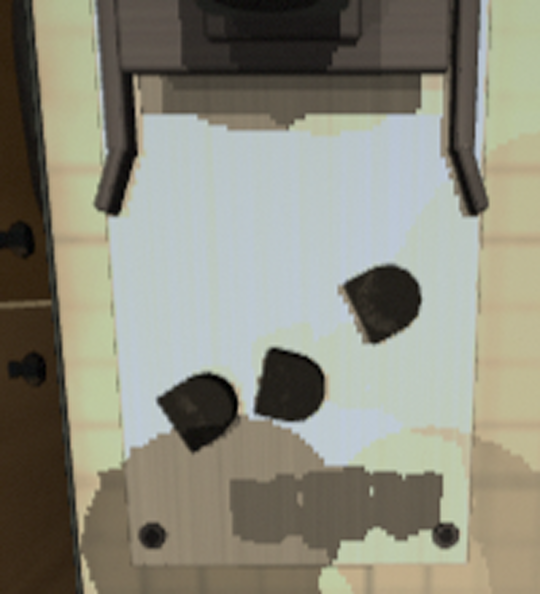

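```bash
python3 - <<'E'
from h import *
L={n:np.load(n+"0.npz") for n in ["scene","side","wrist"]}
def p(n,u,v,z,lab):
    s={"scene":(175,120,4),"side":(170,85,3.4),"wrist":(130,0,2.7)}[n]
    U,V=u/s[2]+s[0]-.0,v/s[2]+s[1]
    print(lab,n,np.round(onz(L[n]["K"],L[n]["T"],U,V,z)*1000,1)[:2], "depth",np.round(cloud(L[n]["K"],L[n]["T"],L[n]["d"])[int(round(V)),int(round(U))]*1000))
for q in [("wrist",133,562,.008,"FL"),("wrist",468,562,.008,"FR"),("wrist",110,215,.008,"L2"),("wrist",478,215,.008,"R2"),
 ("wrist",130,150,.028,"wallLinner"),("wrist",450,150,.028,"wallRinner"),("wrist",152,535,.01,"screwL"),("wrist",446,535,.01,"screwR"),
 ("scene",348,424,.008,"FR"),("scene",368,424,.01,"screwR"),("scene",509,348,.01,"screwL"),("side",348,436,.01,"screwR"),("side",457,349,.01,"screwL"),
 ("wrist",385,300,.022,"b0"),("wrist",293,383,.022,"b1"),("wrist",203,410,.022,"b2"),
 ("scene",80,126,.118,"post"),("side",73,193,.118,"post"),("scene",98,322,.02,"bl1"),("scene",215,278,.02,"bl2"),("side",110,368,.02,"bl1"),("side",200,310,.02,"bl2"),
 ("scene",265,45,.074,"jar"),("side",217,72,.074,"jar"),("scene",122,358,.052,"tin"),("side",137,404,.052,"tin"),
 ("scene",672,352,.217,"ram"),("side",617,440,.217,"ram"),("scene",575,492,.224,"gripend"),("scene",635,560,.224,"gripend+x")]:
    p(*q)
K,T=L["scene"]["K"],L["scene"]["T"];print("spool",onz(K,T,275,315,.069))
E
```

```text
FL wrist [641.   47.6] depth [641.  47.   9.]
FR wrist [492.5  47.7] depth [492.  50.   0.]
L2 wrist [640.6 -97.1] depth [640. -97.  10.]
R2 wrist [494.4 -97.1] depth [495. -97.   9.]
wallLinner wrist [ 626.7 -118.2] depth [ 628. -119.   21.]
wallRinner wrist [ 508.8 -118.2] depth [ 507. -119.   20.]
screwL wrist [631.4  34.5] depth [631.  34.  13.]
screwR wrist [502.9  34.6] depth [504.  34.  13.]
FR scene [492.  43.] depth [492.  43.   8.]
screwR scene [502.6  33.6] depth [502.  32.  12.]
screwL scene [631.5  33.5] depth [629.  32.  13.]
screwR side [502.1  29.8] depth [502.  31.  10.]
screwL side [629.9  29.7] depth [628.  30.   9.]
b0 wrist [531.7 -64.7] depth [532. -65.  30.]
b1 wrist [568.2 -32.5] depth [567. -33.  31.]
b2 wrist [604.9 -21.6] depth [604. -23.  31.]
post scene [441.6 314.5] depth [438. 308. 122.]
post side [443.2 311.3] depth [441. 311. 119.]
bl1 scene [392.6 219.2] depth [393. 217.  23.]
bl2 scene [488.3 208.9] depth [499. 225.  -2.]
bl1 side [389.4 208.4] depth [391. 213.  13.]
bl2 side [484.  202.3] depth [485. 202.  21.]
jar scene [640.3 365.1] depth [639. 365.  75.]
jar side [638.2 360. ] depth [639. 361.  73.]
tin scene [375.  151.9] depth [374. 148.  54.]
tin side [376.7 151.1] depth [374. 149.  57.]
ram scene [ 569.9 -162.2] depth [ 569. -163.  218.]
ram side [ 567.1 -168.8] depth [ 568. -167.  216.]
gripend scene [ 451.1 -212.2] depth [ 451. -213.  225.]
gripend+x scene [ 447.2 -264.2] depth [ 451. -262.  218.]
spool [ 0.32948461 -0.22850715  0.069     ]
```

```bash
cat >> h.py <<'E'
def ori(ydir):  # tool z down, tool y along angle ydir (world)
    y=np.array([np.cos(ydir),np.sin(ydir),0]);z=np.array([0,0,-1.]);x=np.cross(y,z)
    return R.from_matrix(np.stack([x,y,z],1)).as_rotvec()
E
python3 - <<'E'
from h import *
h=np.radians(-94)
for a in (h,h+np.pi):
    print(a,[np.round(bot.inverse_kinematics(p,ori(a)),2) for p in ([.442,.313,.25],[.567,-.06,.09])])
o=ori(h) if abs(bot.inverse_kinematics([.442,.313,.25],ori(h))[5])<abs(bot.inverse_kinematics([.442,.313,.25],ori(h+np.pi))[5]) else ori(h+np.pi)
bot.movep([.442,.29,.25],o)
snap("wrist","w1"); snap("scene","s1"); print(bot.read_state()["clock"],o)
crop("s1",175,120,240,180,3.3)
E
```

```text
-1.6406094968746698 [array([ 0.91,  0.23,  0.13,  0.  , -1.46,  0.6 ]), array([ 0.17,  0.38, -0.09,  0.  , -1.1 ,  1.33])]
1.5009831567151233 [array([ 0.91,  0.23,  0.13,  0.  , -1.46, -2.55]), array([ 0.17,  0.38, -0.09,  0.  , -1.1 , -1.81])]
1.4333 [ 3.13967888 -0.10964     0.        ]
```

View pics/w1.png

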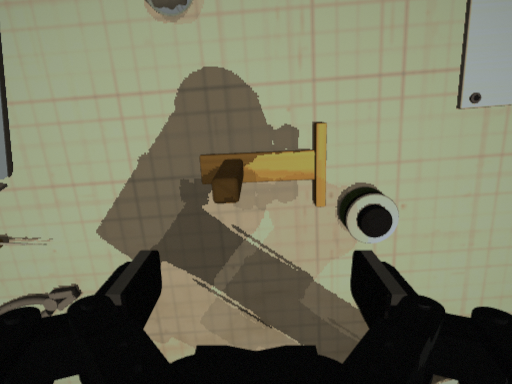

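View pics/s1c.png

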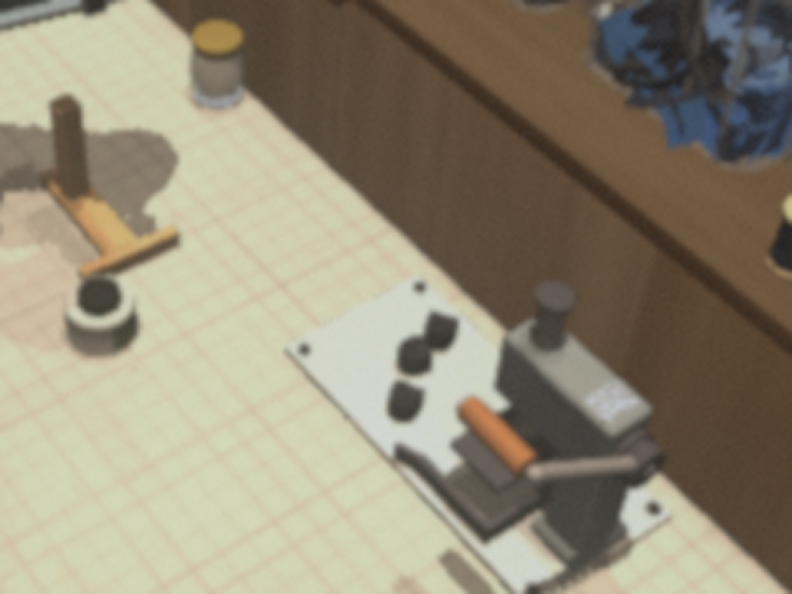

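```bash
python3 - <<'E'
from h import *
crop("w1",180,105,160,120,5)
z=np.load("s1.npz");K,T=z["K"],z["T"]
for u,v in [(304,349),(420,287),(654,508),(532,590)]:
    print(np.round(onz(K,T,u/3.3+175,v/3.3+120,.010)*1000,1))
E
```

```text
[503.4  34.1  10. ]
[631.6  33.6  10. ]
[ 631.8 -254.3   10. ]
[ 503.  -254.1   10. ]
```

View pics/w1c.png

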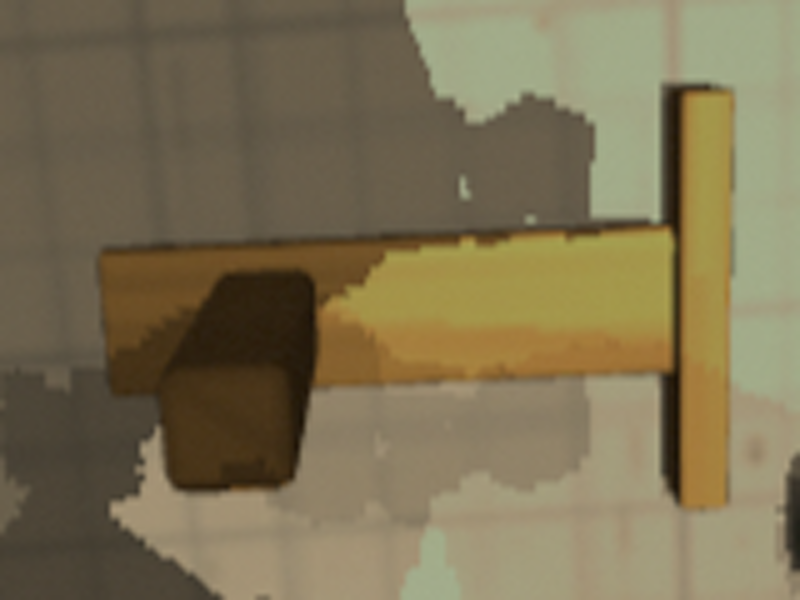

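```bash
python3 - <<'E'
from h import *
z=np.load("w1.npz");K,T=z["K"],z["T"]
g=lambda u,v,h:onz(K,T,u/5+180,v/5+105,h)*1000
post=[g(u,v,.118) for u,v in [(160,365),(297,362),(291,488),(173,489)]]
bl=[g(u,v,.020) for u,v in [(733,90),(729,506)]]; bb=[g(u,v,.02) for u,v in [(681,88),(682,505)]]
ft=[g(u,v,.010) for u,v in [(98,250),(108,394),(670,228),(674,374)]]
for n,a in (("post",post),("bladeF",bl),("bladeB",bb),("foot",ft)): print(n,np.round(a,1)[:,:2].tolist(),np.mean(a,0)[:2])
an=lambda a,b:np.degrees(np.arctan2(*(b-a)[[1,0]]))
print("heading",an(bl[1],bl[0])-90,an(bb[1],bb[0])-90,an(ft[0],ft[2]),an(ft[1],ft[3]))
E
```

```text
post [[454.5, 326.8], [453.4, 302.8], [430.4, 305.9], [431.8, 327.0]] [442.52754283 315.6407116 ]
bladeF [[488.0, 205.4], [389.0, 207.4]] [438.5297445  206.39295015]
bladeB [[489.3, 217.1], [390.1, 218.8]] [439.71273749 217.98419317]
foot [[460.9, 355.2], [425.5, 357.0], [456.3, 218.6], [420.6, 218.4]] [440.81921558 287.30037162]
heading -91.18242070414821 -90.989149626358 -91.90837998762598 -92.03734313107734
```

```bash
python3 - <<'E'
from h import *
h=np.radians(-91.7)
bot.grip(.06,60)
bot.movep([.442,.316,.15],ori(h))
bot.movel([.442,.316,.076],vel=.1)
bot.grip(.0,60)
s=bot.read_state();print(s["clock"],s["gripper_width"],s["position"],s["ft_force"])
bot.movel([.442,.316,.146],vel=.15)
snap("wrist","w2"); s=bot.read_state();print(s["clock"],s["gripper_width"],s["ft_force"],s["moment"])
E
```

```text
3.6083 0.023492633435773035 [0.44238943 0.31635564 0.07665619] [-0.21524214 -0.41510069  2.3711556 ]
4.275 0.02342209923953705 [ 0.11427897 -0.41979123 -1.40515581] [-0.03060529  0.02398913  0.00201523]
```

View pics/w2.png

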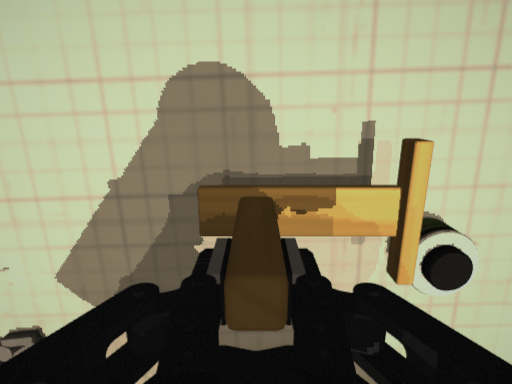

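```bash
python3 - <<'E'
from h import *
o=ori(-np.pi/2)
bot.movel([.5675,.20,.146],frame=o,vel=.2)
bot.movel([.5675,.122,.120],vel=.2)
bot.movel([.5675,.122,.0875],vel=.08,force_limit=6)
s=bot.read_state();print(s["clock"],s["position"],s["ft_force"])
snap("wrist","w3");snap("side","d3");crop("d3",170,85,230,172,3.4); snap("scene","s3"); crop("s3",175,120,240,180,3.3)
E
```

```text
6.4 [0.56768639 0.12231525 0.08762418] [ 0.35796744  0.23989971 -1.04792232]
```

View pics/w3.png

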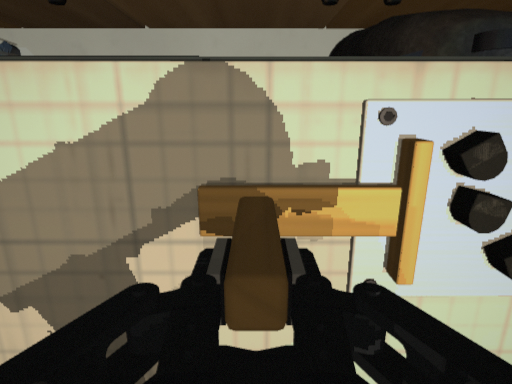

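View pics/s3c.png

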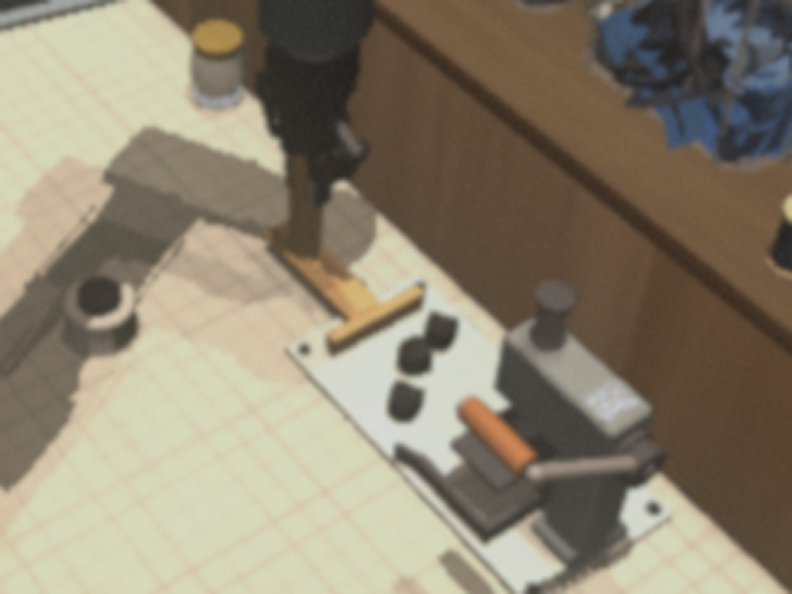

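```bash
python3 - <<'E'
from h import *
z=np.load("w3.npz");K,T=z["K"],z["T"]
for u,v,h in [(433,142,.03),(411,284,.03),(416,140,.03),(398,284,.03),(387,116,.01),(387+89,153,.03),(480,208,.03),(505,250,.03)]:
    print(np.round(onz(K,T,u,v,h)*1000,1))
z=np.load("s3.npz");K,T=z["K"],z["T"]
for u,v,h in [(330,345,.03),(424,291,.03)]:
    print(np.round(onz(K,T,u/3.3+175,v/3.3+120,h)*1000,1))
E
```

```text
[616.5  12.2  30. ]
[517.2  12.6  30. ]
[617.7  23.   30. ]
[517.2  21.8  30. ]
[631.6  34.6  10. ]
[609.7 -15.7  30. ]
[573.6 -25.2  30. ]
[543.4 -48.2  30. ]
[513.3  11.7  30. ]
[618.1  14.5  30. ]
```

```bash
python3 - <<'E'
from h import *
bot.movel([.569,.10,.0870],vel=.06)
r=bot.movel([.569,-.045,.0870],vel=.06,force_limit=12)
s=bot.read_state();print(r,s["clock"],s["position"],s["ft_force"])
snap("wrist","w4");snap("side","d4");crop("d4",240,160,140,140,4)
E
```

```text
False 9.6333 [ 0.56895226 -0.04493404  0.08697949] [-0.55323731  0.3042903  -0.51021574]
```

View pics/w4.png

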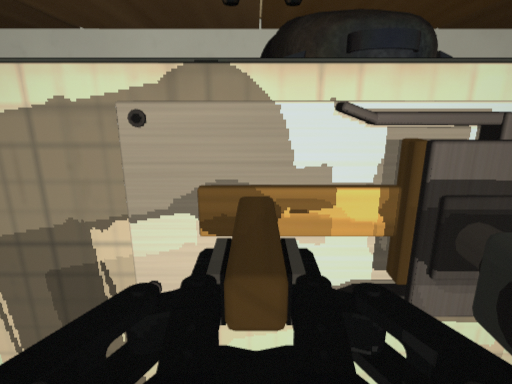

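View pics/d4c.png

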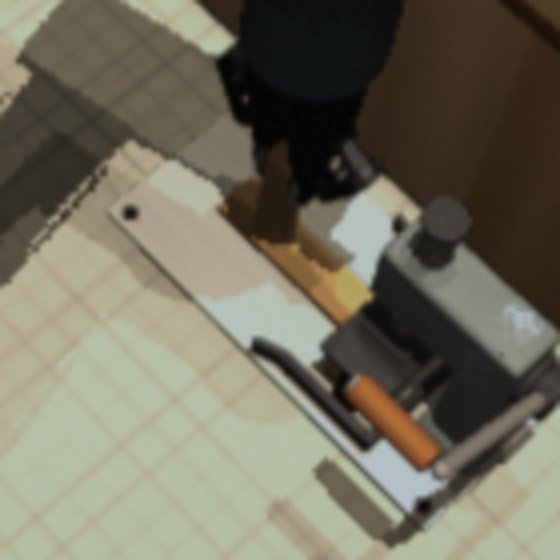

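```bash
python3 - <<'E'
from h import *
r=bot.movel([.569,-.066,.0870],vel=.03,force_limit=10)
s=bot.read_state();print(r,s["clock"],s["position"],s["ft_force"])
bot.sleep(.2); s=bot.read_state();print(s["position"],s["ft_force"])
E
```

```text
True 10.2667 [ 0.56864832 -0.0593264   0.0865879 ] [-1.50064355 -0.01863456 -0.25264412]
[ 0.56809619 -0.05933858  0.08578914] [ 0.44216273 -0.15630718 -1.7030691 ]
```

```bash
python3 - <<'E'
from h import *
r=bot.movel([.5685,-.066,.0865],vel=.03,force_limit=15)
s=bot.read_state();print(r,s["clock"],s["position"],s["ft_force"])
snap("wrist","w5");snap("side","d5")
bot.movel([.5685,s["position"][1]+.06,.0865],vel=.1)
snap("side","d6");crop("d6",280,180,112,112,5);snap("wrist","w6");print(bot.read_state()["clock"])
crop("d6",280,180,112,112,5);crop("d5",280,180,112,112,5)
E
```

```text
True 10.6833 [ 0.56793429 -0.06000951  0.085612  ] [ 0.14231573  1.12594734 -0.41268272]
11.6333
```

View pics/d6c.png

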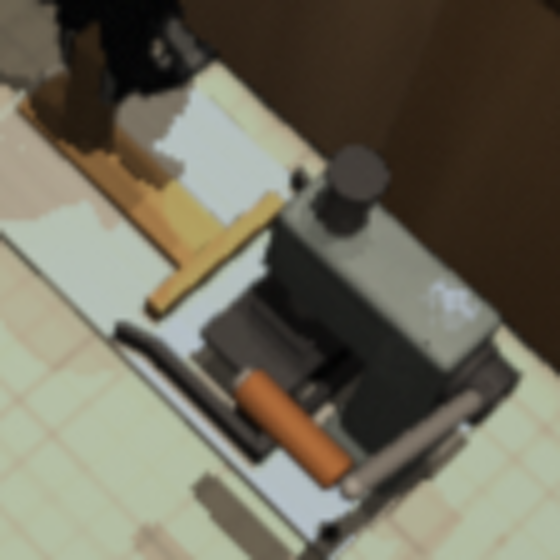

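View pics/w6.png

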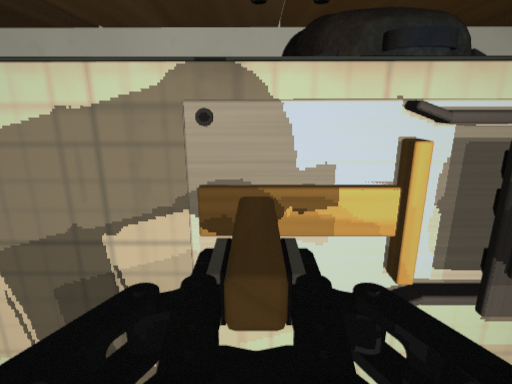

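```bash
python3 - <<'E'
from h import *
o=ori(np.radians(-91.7))
bot.movel([.5685,.03,.15],vel=.2)
bot.movel([.5675,.20,.15],vel=.25)
bot.movel([.442,.316,.15],frame=o,vel=.25)
bot.movel([.442,.316,.085],vel=.12)
bot.sleep(.2)
snap("wrist","w7")
r=bot.movel([.442,.316,.073],vel=.02,force_limit=3)
s=bot.read_state();print(r,s["clock"],s["position"],s["ft_force"],s["moment"])
E
```

```text
True 15.2083 [0.44234483 0.31611335 0.07669826] [1.14263177 0.70304884 2.64551955] [ 0.03949601 -0.2372799   0.02207981]
```

View pics/w7.png

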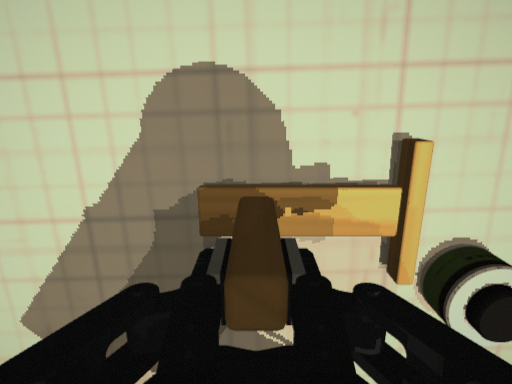

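```bash
python3 - <<'E'
from h import *
bot.grip(.06); bot.movel([.442,.316,.16],vel=.15)
snap("scene","s8"); print(bot.read_state()["clock"])
for t in (25,30,35):
    t=np.radians(t)
    z=np.array([0,-np.sin(t),-np.cos(t)]);x=np.array([0,np.cos(t),-np.sin(t)]);y=np.cross(z,x)
    Rm=np.stack([x,y,z],1); M=np.array(bot.camera_info("wrist")["mount"])
    for C in ([.5675,.14,.25],[.54,.12,.25]):
        p=np.array(C)-Rm@M[:3,3]; q=bot.inverse_kinematics(p,R.from_matrix(Rm).as_rotvec()); print(p,q)
for a in (0,np.pi): print(bot.inverse_kinematics([.451,-.236,.30],ori(a)))
crop("s8",175,120,240,180,3.3)
E
```

```text
16.4083
[0.56745716 0.01571498 0.1497846 ] [ 0.53288621  0.39186253 -0.13609957  0.38783318 -1.29625078  2.45436897]
[ 0.53995716 -0.00428502  0.1497846 ] [ 0.52628916  0.3333623  -0.22527426  0.39316876 -1.26573587  2.44763435]
[0.56745716 0.00745357 0.16099811] [ 0.5551861   0.40422667 -0.14659173  0.45166958 -1.34006056  2.40957322]
[ 0.53995716 -0.01254643  0.16099811] [ 0.54996817  0.3452511  -0.23723105  0.4569661  -1.3096765   2.39932566]
[5.67457159e-01 2.00926165e-04 1.72888968e-01] [ 0.57586613  0.41860839 -0.15605257  0.51133367 -1.38668494  2.3690029 ]
[ 0.53995716 -0.01979907  0.17288897] [ 0.57196593  0.35932732 -0.24797953  0.5161757  -1.35666131  2.35551375]
[-0.17391303  0.16248404  0.16262977  0.         -1.57094206 -2.96767962]
[-0.17391303  0.16248404  0.16262977  0.         -1.57094206  0.17391303]
```

View pics/s8c.png

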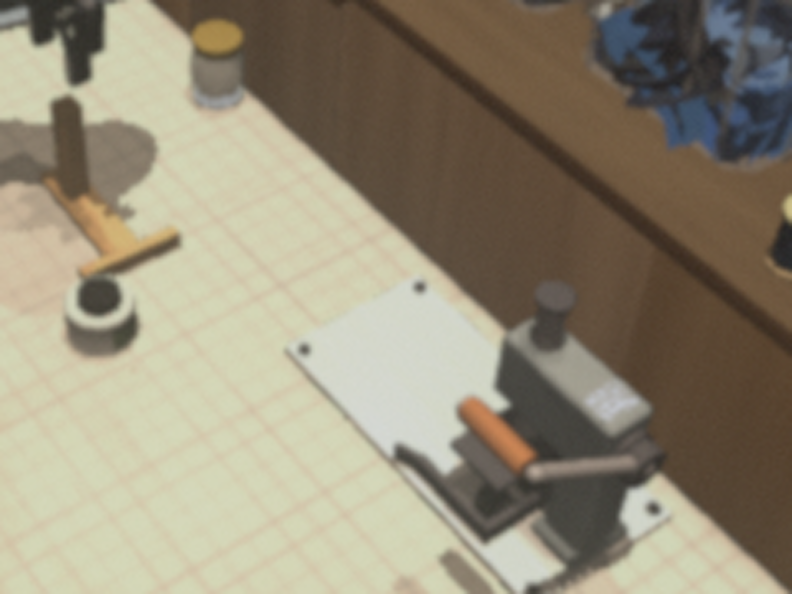

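```bash
python3 - <<'E'
from h import *
bot.movel([.442,.30,.24],vel=.25)
t=np.radians(32)
z=np.array([0,-np.sin(t),-np.cos(t)]);x=np.array([0,np.cos(t),-np.sin(t)]);y=np.cross(z,x)
Rm=np.stack([x,y,z],1); M=np.array(bot.camera_info("wrist")["mount"])
p=np.array([.5675,.13,.235])-Rm@M[:3,3]
bot.movep(p,R.from_matrix(Rm).as_rotvec())
snap("wrist","w9"); print(bot.read_state()["clock"])
im=cv2.imread("pics/w9.png");cv2.imwrite("pics/w9r.png",cv2.resize(cv2.rotate(im,cv2.ROTATE_180),None,fx=1.5,fy=1.5,interpolation=2))
E
```

```text
18.4667
```

View pics/w9r.png

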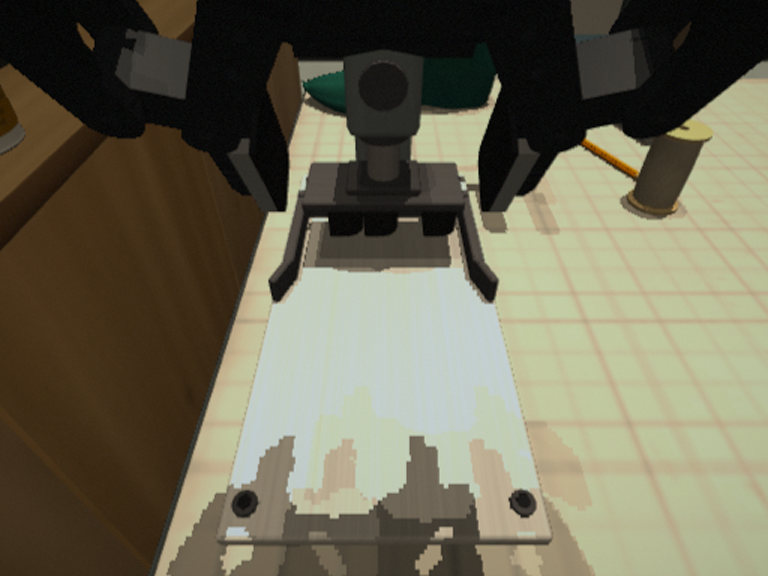

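```bash
python3 - <<'E'
from h import *
z=np.load("w9.npz")
for u,v in [(347,235),(380,235),(437,236),(330,235),(454,235)]: print(np.round(onz(z["K"],z["T"],511-u/1.5,383-v/1.5,.008)*1000,1))
# go above the grip
bot.movep([.5,-.05,.32],ori(np.pi)); 
bot.movep([.4515,-.236,.30],ori(np.pi))
snap("wrist","w10");snap("side","d10");snap("scene","s10"); print(bot.read_state()["clock"])
crop("s10",220,160,160,140,5);crop("d10",280,180,112,112,5)
E
```

```text
[ 595.9 -172.3    8. ]
[ 570.1 -172.3    8. ]
[ 525.6 -171.     8. ]
[ 609.2 -172.3    8. ]
[ 512.2 -172.3    8. ]
21.625
```

View pics/w10.png

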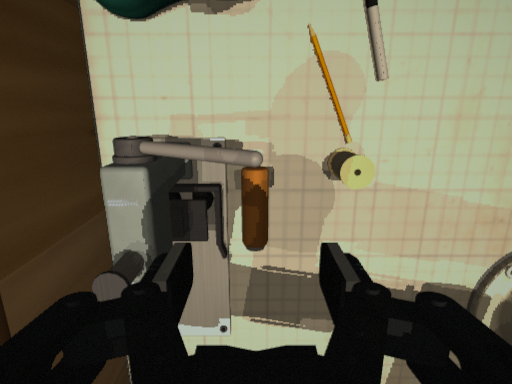

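View pics/s10c.png

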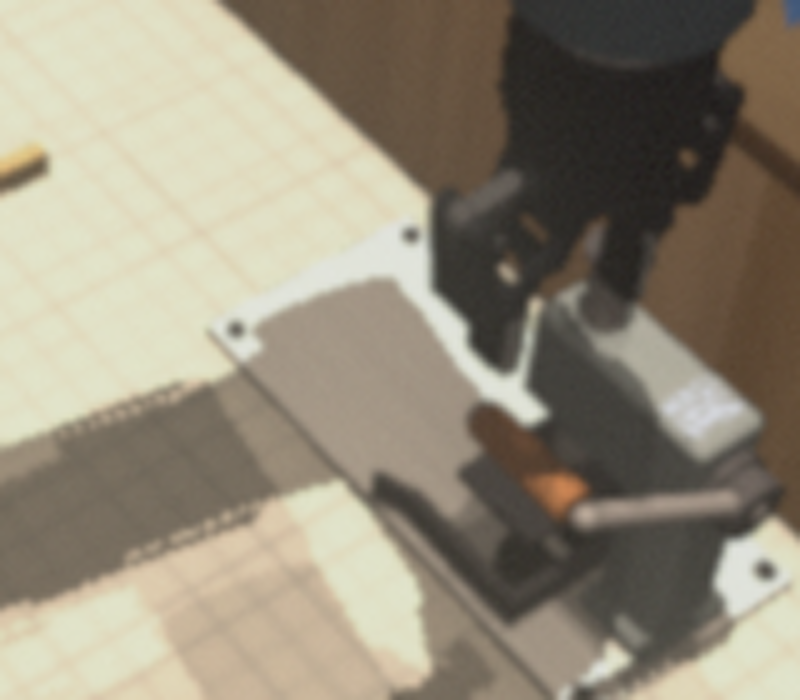

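```bash
python3 - <<'E'
from h import *
z=np.load("w10.npz")
for u,v in [(242,200),(269,200),(256,168),(256,250)]: print(np.round(onz(z["K"],z["T"],u,v,.214)*1000,1))
r=bot.movel([.4515,-.236,.193],vel=.1,force_limit=8); print(r)
bot.grip(0,40)
s=bot.read_state();print(s["clock"],s["gripper_width"],s["position"],s["ft_force"])
snap("wrist","w11");snap("scene","s11");crop("s11",220,160,160,140,5)
E
```

```text
[ 461.9 -238.8  214. ]
[ 441.8 -238.8  214. ]
[ 451.5 -262.9  214. ]
[ 451.5 -198.2  214. ]
False
23.2833 0.01868159304747794 [ 0.45222971 -0.23608861  0.19353027] [1.89578616 0.36173761 1.33001854]
```

View pics/w11.png

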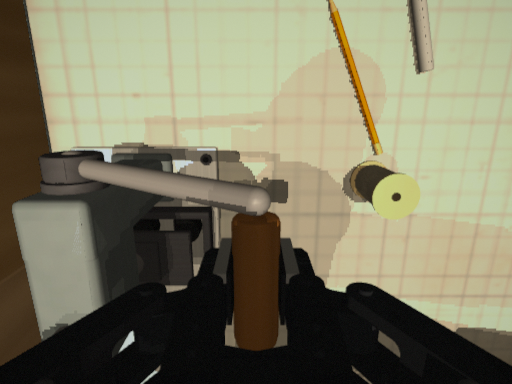

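View pics/s11c.png

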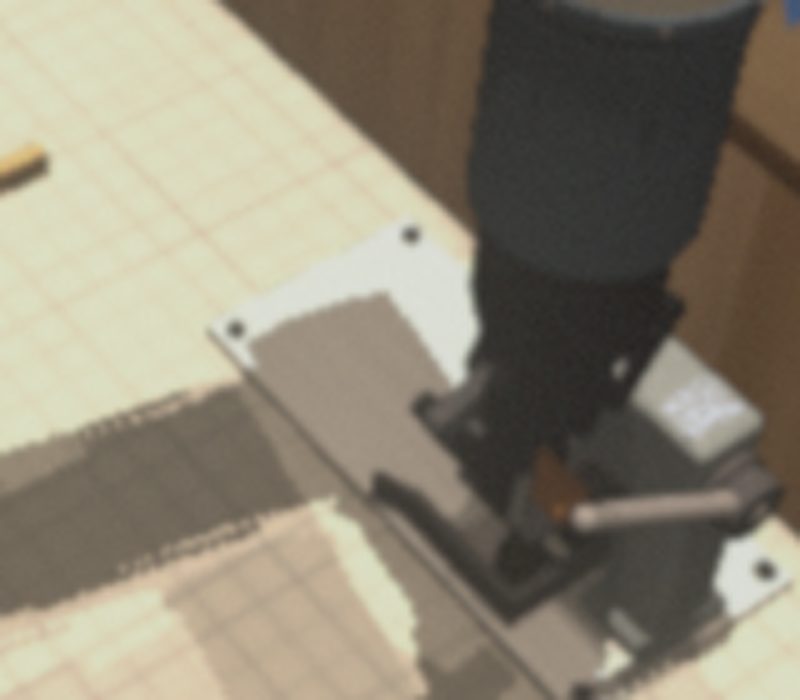

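```bash
python3 - <<'E'
from h import *
s=bot.read_state();p0=s["position"].copy()
for th in np.arange(.5,-.01,-.1):
    p=p0+[-.14*(np.cos(th)-np.cos(.6)),0,.14*(np.sin(th)-np.sin(.6))]
    bot.movel(p,vel=.04)
    s=bot.read_state();print(round(th,2),s["clock"],np.round(s["position"]-p,4),np.round(s["ft_force"],1),round(s["gripper_width"],4))
bot.sleep(.3)
s=bot.read_state();print(np.round(s["position"]-p,4),np.round(s["ft_force"],1),np.round(s["moment"],2))
snap("wrist","w12");snap("scene","s12");snap("side","d12");crop("s12",220,160,160,140,5);crop("d12",280,180,112,112,5)
E
```

```text
0.5 23.8667 [-0.0001 -0.     -0.0002] [2.5 0.8 1.8] 0.0187
0.4 24.3667 [-0.     -0.     -0.0001] [ 2.1 -0.3  2.3] 0.0187
0.3 24.8667 [ 0.0001 -0.     -0.    ] [ 2.3 -0.4  2.8] 0.0188
0.2 25.3667 [ 0.0001 -0.0001  0.0001] [ 0.7 -0.   3.3] 0.019
0.1 25.8667 [ 0.0002 -0.0001  0.0005] [0.7 1.7 7. ] 0.0187
0.0 26.3667 [ 0.0001 -0.0002  0.001 ] [ 0.   2.5 10.4] 0.0185
[ 0.0002 -0.0002  0.0011] [-0.1  2.8  9.6] [0.73 0.19 0.05]
```

View pics/w12.png

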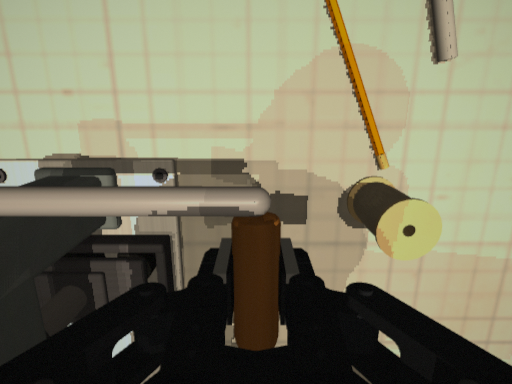

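View pics/s12c.png

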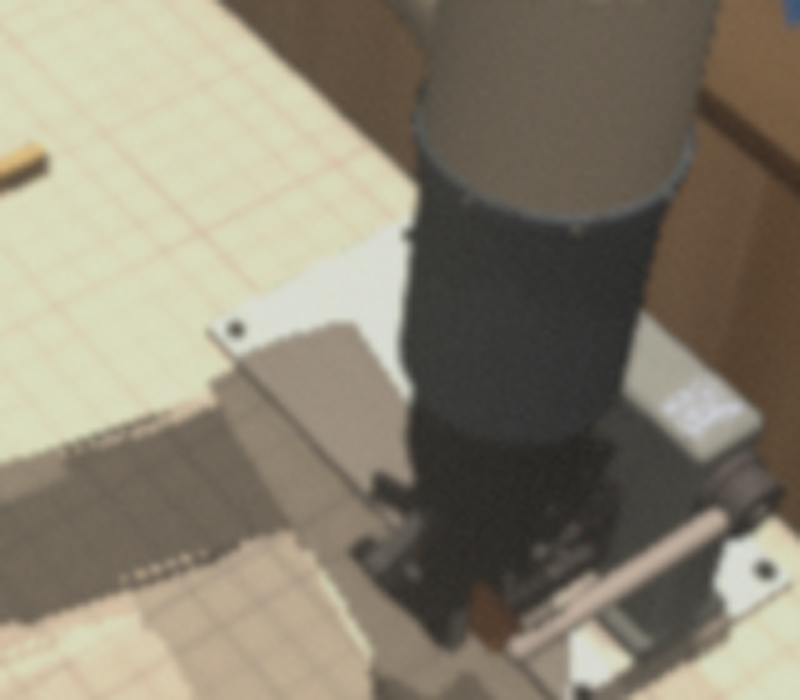

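View pics/d12c.png

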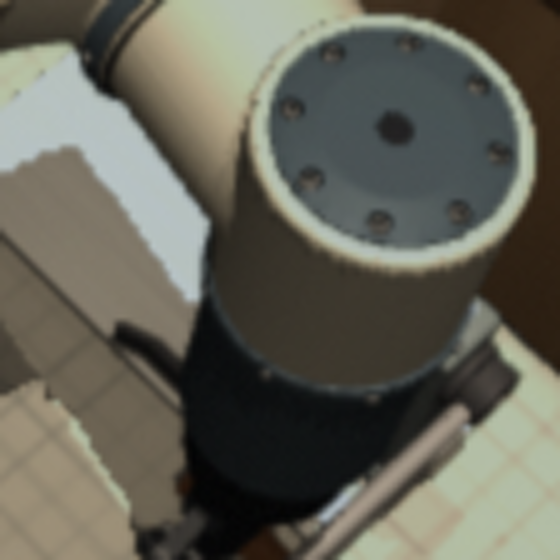

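```bash
python3 - <<'E'
from h import *
s=bot.read_state();p=s["position"].copy()
def slope(fn):
    z=np.load(fn+".npz");c=cloud(z["K"],z["T"],z["d"])
    P=np.array([[c[r,u] for u in range(30,250)] for r in range(196,207)]).mean(0)
    k=np.polyfit(P[:,0],P[:,2],1);print("slope rad",k[0],"ztop@.4275",np.polyval(k,.4275),"res",np.std(P[:,2]-np.polyval(k,P[:,0])))
slope("w12")
# tcp hold error 1.1 mm: command that much lower than planned
bot.movel([p[0]-.0003,p[1],p[2]-.0011-.0012],vel=.02)
bot.sleep(.4)
s=bot.read_state();print(s["clock"],s["position"]-p,s["ft_force"],s["gripper_width"])
snap("wrist","w13");slope("w13");snap("scene","s13")
E
```

```text
slope rad -0.007367599126162763 ztop@.4275 0.14279401268582964 res 0.0017310626538390148
27.4667 [-1.49317225e-05 -5.90861859e-05 -1.15730031e-03] [-1.2573886   2.22796716  9.5718493 ] 0.0188813303353938
slope rad -0.011326449876248939 ztop@.4275 0.14278373100925165 res 0.0031791321247217467
```

View pics/s13.png

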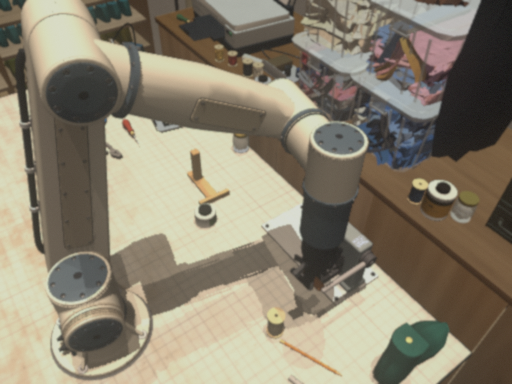

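```bash
python3 - <<'E'
from h import *
bot.sign_off(); print(bot.read_state()["clock"])
E
```

```text
the job is handed in; nothing more can be done
the job is handed in; nothing more can be done
```

I did the job in the order asked and handed it in at about 27.5 s on the robot's clock, with the gripper still holding the lever down.

- **Blocks:** I gripped the pusher by its post, lifted it past the tin and swept all three blocks into the pocket. Only the pusher's blade touched them. A wrist-camera look under the pad showed three blocks side by side, with their front faces about 4 mm past the pad's middle, towards the stop. The block nearest the robot may stick out about 1 mm past the pad's side edge.
- **Pusher:** it stands upright where it started, off the press. The last picture shows it, the jar, the tin and the spool where they were.
- **Lever:** I pinched the wooden grip and brought it down along its arc. The force rose where the pad should meet the blocks and settled at 9.6 N, close to the expected 10 N.
- **Level check:** the arm held about 1.1 mm high, so I lowered it by that much. Depth readings along the lever arm then gave a slope of about 0.01 rad. They had given about 0.007 rad before the lowering, so the reading did not improve. It scatters by 2–3 mm, so I take the lever as level within that.

Two sweeps at the stop ended early on their force limits (10 N, then 15 N), though the force read straight afterwards was near zero. The look under the pad above was my check on where the blocks ended up.

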